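Reset a tripped breaker on the bench supply box

ROBOT

A 6-joint arm with a two-finger parallel gripper is mounted at the origin on the work surface. World frame = base frame: x ahead of the robot, y to its left, z up, the work surface at z = 0. Lengths are in m, angles in rad, forces in N, time in s.
With the tool pointing down it reaches from about 0.425 to 0.95 m from the base axis. Payload 3.5 kg.
Tool frame: the origin (TCP) lies at the very end of the fingers, on their centre line; the grasp point (between the pads) lies 19 mm behind it; z points along the fingers, y is the line along which they close (so a half turn about z gives the same grasp; the last joint's range is limited). The gripper opens to 85 mm and grips with 20 to 120 N. Pads are 22 mm wide; open, the fingers measure 114 mm over their backs; the gripper's body (76 mm by 85 mm) begins 54 mm behind the grasp point. The pads swing forward as they close: fully open they stand 13 mm farther back than shut.
Start: joints at [-1.479, 0.286, 1.577, -0, 1.279, -0.15], TCP at [0.162, -0.655, 0.231] pointing down, gripper open.
Joint ranges: [-2.77, 2.77], [-0.9, 2.22], [0.21, 2.48], [-1.53, 4.67], [0.24, 2.81], [-2.84, 2.84]. Speed limits (rad/s): [2.79, 2.79, 3.14, 3.14, 3.14, 3.14].

INTERFACE

Orientations are given as a unit quaternion [x, y, z, w].
In Python, from plant import ctrl gives the robot as it stands.
- The arm moves only by the tool carry_out, never from a script. Its argument "deltas" is one flat list of numbers, 6 for each row, row after row: the shift along the tool's x, y, z in m, then the turn, a rotation vector about the tool's x, y, z in rad. A call has 1 to 5 rows; each row is the pose to reach, as a shift and turn from the pose commanded when the call began, along the tool's axes at that moment; what a row does not reach only later rows make up. A row lasts 1/8 s, in which the tool goes at most 62.5 mm and 10.7 degrees, less where a joint would pass 70% of its speed; a pose out of reach is approached as far as the arm can. A call with a gripper value outside its range is refused whole. "grip" is the opening in per cent of the stroke, from 0 (shut) to 100 (fully open), set as the call begins (left out, the last holds). The fingers move at their own pace and stop on an object; "grip_force" is the grip in N (left out, the last holds). Time passes only in rows, so rows that repeat a pose let the fingers close. It gives the time, the measured TCP pose, the force, the opening and the grip force at its end, in the units of the state.
- ctrl.get_state(): the state, without advancing time (a new reading comes with each control period).
- ctrl.read_camera(name): name is "scene" or "side" or "wrist"; returns (picture, depth): 384x512x3 uint8, red, green, blue; 384x512 float32, m along the optical axis (not along the pixel's ray), 0 where there is no reading.
- ctrl.camera_model(name): a dict with "intrinsics" (3x3 intrinsics, pixels), "extrinsics" (4x4, takes a point from world to camera coordinates); the wrist camera has in their place "hand_eye" (4x4, takes a point from camera to tool coordinates, whose origin is the TCP and whose axes are the flange's). Camera axes: x right, y down, z forward; pixel columns grow to the right and rows downward; lengths in m; the calibration is good to about 2 mm. A picture is of the moment at which its call begins: read the wrist's pose just before it. camera_model takes no time and is no camera call.
- ctrl.sign_off(): hands the job in; it is judged then, once.
Trained networks look in the newest picture that a camera, given by its name, has taken for a name from the list of things; names that differ only in an ending like _2 or _b are one class to them, and where a whole thing is asked for, a point or a joint stands for the part that bears it (a point fixed in the world has none). Each returns a list of dicts, best first, with "score" (0 to 1); they miss things now and then, are a little off and sometimes report something else, mostly with a low value. They report only what shows in the picture. A call takes as long as a camera call.
- ctrl.find_in(camera, query): "uv" ([column, row] in pixels, amid what is visible of it).
The state is a dict: "time": time; "qpos": joint angles; "dq": joint speeds; "joint_efforts": joint torques, N m; "eef_pos": TCP position; "tcp_rot": TCP orientation; "contact_force": force on the tool from outside, world axes, zero at the start; "wrist_torque": the same for the moment, N m; "opening": opening from 0.0 (shut) to 1.0 (fully open); "finger_force": force on a finger pad.
Only numpy, scipy, OpenCV 4.12 (cv2) and the standard library are available. Lean on these libraries where they do the work, as an engineer would, in place of code of your own. Each camera call takes 0.05 s, during which the arm holds its last target. There are 200 camera calls.

TASK

One of the three breakers on the bench supply box has tripped: its toggle stands about upright, half-way between off and on. Reset it: push its toggle towards the robot past OFF, on against the reset spring to the hard end of the travel, keep it there a moment (about half a second), and then throw it fully to ON, away from the robot. Be gentle with it (never more than about 22 N on the toggle), leave the other two breakers as they are (one is on, one is off) and do not shift the things lying around.

Things in the scene. Friction and masses are not known exactly. Their poses are not given: they have to be found in the camera images.
- breaker_tripped: The tripped breaker: fixed grey block 130 (x) x 76 (y) x 52 mm with a raised white face plate 76 x 60 mm up to 64 mm. Origin: centre of its underside, 35 mm above the table. x points from OFF to ON, away from the robot (within 0.3 rad of the world's x), y along the row, z up. The toggle's pivot axis runs along y through (0, 0, 68 mm).
- supply_box: Grey box 240 x 280 x 35 mm fixed on the table, origin at the centre of its underside. On it stand three breakers that look the same, in a row along its y, centres 85 mm apart, 45 mm behind its middle. Any of the three places may hold the tripped one. Its axes are parallel to the breakers'.
- toggle_tripped_tip (a point): Middle of the top end of the tripped breaker's black toggle, 60 mm from its pivot. The toggle is a rounded upright bar 22 mm wide (along y) and 10 mm thick, exposed from 4 mm to 60 mm from the pivot, of smooth slippery plastic (friction about 0.35).
- toggle_tripped (a joint): Angle of the tripped toggle, rad: 0 = OFF (leans 0.42 to 0.68 from upright to the robot), 1.1 = ON stop (leans 0.42 to 0.68 away). Fully on: above 1.0. Starts at 0.45 to 0.65. Stiff by friction (0.1 N m, some 3 N at 32 mm from the pivot); stays where it is left. The whole travel is tilted in each unit by up to 0.13 either way relative to the block: find the ends by feel.
- reset (a joint): Reset over-travel of the tripped toggle beyond OFF, rad: 0 at rest, hard stop at 0.12. From OFF, pushing on to the robot tilts it further against a preloaded spring: yields at 0.40 N m (10 N square on it 40 mm from the pivot), needs 0.58 N m (14.5 N there) at the stop, then the force rises steeply (22 N is too much). Push at least 35 mm from the pivot. Reset when over 0.10 for 0.3 s. Let go, it springs back to 0 and the toggle stays at OFF.
- toggle_on (a joint): Toggle of the breaker that is on: same scale, about 1.07; to be left alone (not below 0.95).
- toggle_off (a joint): Toggle of the breaker that is off: same scale, about 0.03; to be left alone (not above 0.15).
- toggle_on_tip (a point): Middle of the top end of the toggle of the breaker that is on, 60 mm from its pivot.
- toggle_off_tip (a point): Middle of the top end of the toggle of the breaker that is off, 60 mm from its pivot.
- flux_jar: Bystander: jar 34 mm across, 30 mm tall, standing on the front strip of the supply box. Origin: centre of its underside.
- ferrule_box: Bystander: clear box 30 x 50 x 18 mm on the front strip of the supply box. Origin: centre of its underside.
- screwdriver: Bystander: screwdriver lying beside the supply box. Origin: underside.
- bench_brush: Bystander: brush lying on the other side of the supply box. Origin: underside.
- glue_bottle: Bystander: bottle 36 mm across, 100 mm tall, behind the supply box. Origin: centre of its underside.
- meter: Bystander: black multimeter 150 x 75 x 41 mm lying to the left. Origin: centre of its underside.
- mug: Bystander: white mug 80 mm across, 90 mm tall, to the right. Origin: centre of its underside.

How it is judged:
On the way, in this order (a step that is already met when the one before it is completed fails the run):
1. the tripped toggle is pushed past OFF and held at the end of its reset travel (over 0.10 of 0.12 rad) for 0.3 s (value of joint reset above 0.1 rad and value of joint toggle_tripped below 0.1 rad), for 0.3 s.
2. the toggle is thrown fully to ON (above 1.0 of 1.1 rad) (value of joint toggle_tripped above 1 rad), for 0.2 s.
At the end, for the whole second after the job is handed in: The reset toggle rests fully on (above 1.0 of its 1.1 rad); the other two toggles are as they were (on above 0.95, off below 0.15); every bystander is within 30 mm of where it started (value of joint toggle_tripped above 1 rad and value of joint toggle_on above 0.95 rad and value of joint toggle_off below 0.15 rad and velocity of joint toggle_tripped below 0.05 rad/s and distance of each of flux_jar, ferrule_box, screwdriver, bench_brush, glue_bottle, meter, mug from where it was at the start of the episode below 0.03 m); the robot touches nothing.
It fails at once if more than 22 N on the tripped breaker's toggle (contact force between anything else and toggle_tripped above 22 N).
It fails at once if the breaker that is on is switched (value of joint toggle_on below 0.95 rad).
It fails at once if the breaker that is off is switched (value of joint toggle_off above 0.15 rad).
It fails at once if a bystander is shifted by more than 30 mm (distance of any of flux_jar, ferrule_box, screwdriver, bench_brush, glue_bottle, meter, mug from where it was at the start of the episode above 0.03 m).
It also fails if it takes over 70 s, if anything falls off the work surface, if the arm or the gripper's body presses on something with over 40 N, if the wrist force passes 120 N, or if a joint passes its speed limit or range.

## Working session

There is one attempt and no reset: what is moved stays moved. The work goes in short steps, Python scripts to look and compute and a tool call to move; the robot and the scene stay as the last step left them, time stands still between calls to the robot, and variables do not carry over. Pictures are saved under pics/ and viewed, at most 10 in all, crops included, and the job is handed in when it is done.

Besides the shell and the picture viewer there is one more tool, called by a JSON object that holds its "op" and its "data". carry_out: Moves the arm, as the interface text tells. Its arguments: {"type":"object","properties":{"deltas":{"type":"array"},"grip":{"type":"number"},"grip_force":{"type":"number"}},"required":["deltas"]}

```bash
mkdir -p pics
cat > h.py <<'E'
import numpy as np, cv2
from plant import ctrl
from scipy.spatial.transform import Rotation as R
def snap(cam,name=None):
    s=ctrl.get_state(); p,d=ctrl.read_camera(cam)
    m=ctrl.camera_model(cam); K=np.array(m["intrinsics"])
    if "extrinsics" in m: T=np.linalg.inv(np.array(m["extrinsics"]))
    else:
        W=np.eye(4); W[:3,:3]=R.from_quat(s["tcp_rot"]).as_matrix(); W[:3,3]=s["eef_pos"]; T=W@np.array(m["hand_eye"])
    if name: cv2.imwrite(f"pics/{name}.png",cv2.cvtColor(p,cv2.COLOR_RGB2BGR))
    v,u=np.mgrid[:384,:512]
    P=np.stack([(u-K[0,2])/K[0,0]*d,(v-K[1,2])/K[1,1]*d,d],-1)@T[:3,:3].T+T[:3,3]
    P[d==0]=np.nan
    return p,d,P
def find(cam,q,P):
    for r in ctrl.find_in(cam,q)[:3]:
        u,v=np.round(r["uv"]).astype(int); print(cam,q,round(r["score"],2),u,v,np.round(P[min(v,383),min(u,511)],3))
E
python3 - <<'E'
from h import *
s=ctrl.get_state(); print(s["time"],s["eef_pos"],s["tcp_rot"],s["contact_force"])
for c in ["scene","side"]:
    p,d,P=snap(c,c+"0")
    for q in ["toggle_tripped_tip","toggle_on_tip","toggle_off_tip","breaker_tripped"]: find(c,q,P)
E
```

```text
0.0 [ 0.16161885 -0.65469201  0.22993384] [ 9.92700616e-01  1.20598863e-01  4.86856526e-05 -1.18263971e-03] [ 0.11553865 -0.14149728  0.94029053]
scene toggle_tripped_tip 0.49 242 154 [ 0.587 -0.097  0.148]
scene toggle_tripped_tip 0.38 322 187 [0.438 0.045 0.062]
scene toggle_off_tip 0.64 290 194 [0.55  0.06  0.132]
scene toggle_off_tip 0.32 212 156 [ 0.608 -0.236  0.016]
scene breaker_tripped 0.61 243 170 [ 0.593 -0.087  0.099]
side toggle_tripped_tip 0.16 308 237 [0.427 0.059 0.055]
side toggle_on_tip 0.52 264 177 [ 0.578 -0.095  0.129]
side toggle_on_tip 0.42 259 194 [ 0.575 -0.012  0.124]
side toggle_off_tip 0.63 265 211 [0.54  0.073 0.133]
side toggle_off_tip 0.31 258 190 [ 0.58  -0.021  0.131]
side breaker_tripped 0.94 268 187 [ 0.565 -0.091  0.099]
```

Run:
```python
import cv2
a=cv2.imread("pics/scene0.png");b=cv2.imread("pics/side0.png")
f=lambda i,x,y:cv2.resize(i[y:y+150,x:x+200],(800,600),interpolation=cv2.INTER_CUBIC)
c=cv2.resize(f(a,170,90),(400,300)); 
import numpy as np
o=np.vstack([np.hstack([cv2.resize(a,(400,300)),cv2.resize(b,(400,300))]),np.hstack([c,cv2.resize(f(b,180,120),(400,300))])])
cv2.imwrite("pics/v1.png",o)
```

```text
(no output)
```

View pics/v1.png

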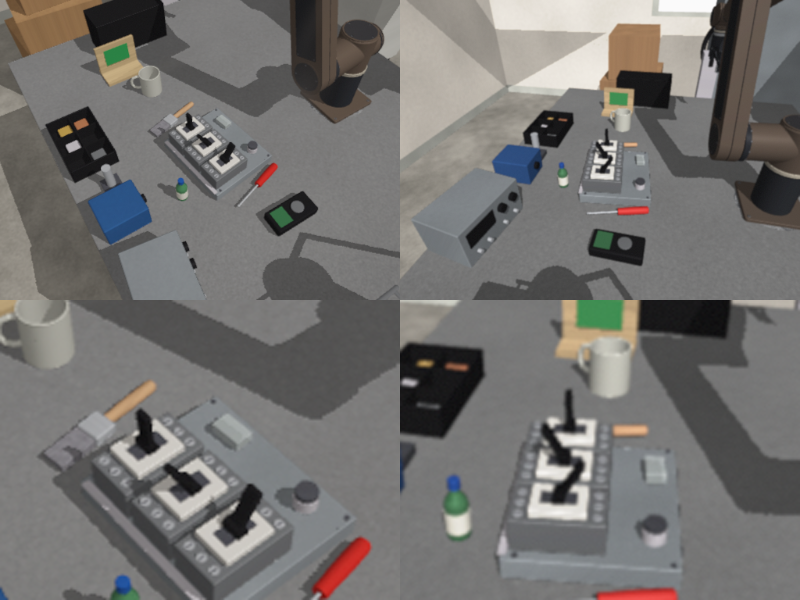

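The tripped toggle (upright) is the breaker at y≈-0.095, at scene crop (145,430); the middle one is on and the left one is off. Next I'll measure the yaw and plate centre.

Run:
```python
from h import *
for c in ["scene","side"]:
    p,d,P=snap(c)
    z=P[...,2]; x=P[...,0]; y=P[...,1]
    roi=(x>.4)&(x<.75)&(y>-.25)&(y<.2)
    w=roi&(p.min(-1)>135)&(z>.088)&(z<.112)
    n,l,st,_=cv2.connectedComponentsWithStats(w.astype(np.uint8))
    for i in range(1,n):
        if st[i,4]>60:
            q=P[l==i]; (cx,cy),sz,a=cv2.minAreaRect(q[:,:2].astype(np.float32)*1000)
            print(c,"plate",st[i,4],round(cx),round(cy),np.round(sz),round(a,1),"z",np.median(q[:,2]).round(4))
    g=roi&(z>.08)&(z<.105)
    (r)=cv2.minAreaRect(P[g][:,:2].astype(np.float32)*1000); print(c,"row",np.round(r[0]),np.round(r[1]),round(r[2],1))
    t=roi&(p.max(-1)<70)&(z>.115)
    n,l,st,_=cv2.connectedComponentsWithStats(t.astype(np.uint8))
    for i in range(1,n):
        if st[i,4]>15:
            q=P[l==i]; q=q[np.argsort(q[:,2])]; print(c,"tog",st[i,4],"low",q[:8].mean(0).round(3),"top",q[-8:].mean(0).round(3))
s=ctrl.get_state();print(s["contact_force"],R.from_quat(s["tcp_rot"]).as_matrix().round(3))
```

```text
scene plate 386 577 -106 [86. 63.] 8.0 z 0.0985
scene plate 399 566 -21 [85. 61.] 6.7 z 0.0987
scene plate 400 556 62 [85. 61.] 6.4 z 0.0985
scene row [615. -17.] [222. 247.] 6.2
scene tog 104 low [ 0.585 -0.103  0.117] top [ 0.585 -0.105  0.164]
scene tog 73 low [ 0.574 -0.015  0.118] top [ 0.598 -0.017  0.157]
scene tog 174 low [0.558 0.059 0.116] top [0.535 0.06  0.157]
side plate 157 569 -105 [56. 65.] 5.8 z 0.0971
side plate 145 581 -15 [48. 56.] 5.4 z 0.0969
side plate 75 544 -22 [26. 62.] 11.5 z 0.097
side plate 351 558 66 [76. 64.] 6.9 z 0.0973
side row [615. -14.] [222. 248.] 6.9
side tog 51 low [ 0.578 -0.094  0.12 ] top [ 0.58  -0.102  0.162]
side tog 74 low [ 0.572 -0.013  0.116] top [ 0.595 -0.015  0.154]
side tog 74 low [0.551 0.07  0.117] top [0.531 0.061 0.155]
[-0.7300577   0.39417772 -0.60304189] [[ 0.971  0.239  0.   ]
 [ 0.239 -0.971 -0.   ]
 [-0.     0.    -1.   ]]
```

{"op": "carry_out", "data": {"deltas": [0.04,-0.03,0,0,0,0.03,0.085,-0.064,0,0,0,0.06,0.13,-0.098,0,0,0,0.09,0.175,-0.132,0,0,0,0.117,0.22,-0.166,0,0,0,0.117], "grip": 0}}

```text
time: 1.23
eef_pos: [0.3365, -0.4401, 0.2316]
tcp_rot: [0.998, 0.062, 0.0, 0.0]
contact_force: [0.1, -0.2, -0.2]
opening: -0.002
finger_force: 0.0
```

```bash
cat >> h.py <<'E'
def st():
    s=ctrl.get_state(); M=R.from_quat(s["tcp_rot"]).as_matrix(); e=np.array(s["eef_pos"])
    print("t",s["time"],"tcp",e.round(4),"open",s["opening"],"F",np.round(s["contact_force"],2),"xaxis",M[:,0].round(3))
    return e,M
E
python3 - <<'E'
from h import *
e,M=st(); print(M.T@(np.array([.613,-.101,.23])-e))
E
```

```text
t 1.225 tcp [ 0.3365 -0.4401  0.2316] open -0.0021561133823029253 F [ 0.12 -0.17 -0.18] xaxis [0.992 0.124 0.   ]
[ 0.31643532 -0.30214577  0.00155228]
```

{"op": "carry_out", "data": {"deltas": [0.04,-0.038,0,0,0,0,0.08,-0.076,0,0,0,0,0.12,-0.115,0,0,0,0,0.16,-0.153,0,0,0,0,0.2,-0.191,0,0,0,0]}}

```text
time: 1.85
eef_pos: [0.5112, -0.2256, 0.2317]
tcp_rot: [0.998, 0.062, 0.0, 0.0]
contact_force: [0.4, -1.2, -0.6]
opening: 0.001
finger_force: 0.0
```

{"op": "carry_out", "data": {"deltas": [0.035,-0.033,0,0,0,0,0.07,-0.066,0,0,0,0,0.1,-0.095,0,0,0,0,0.116,-0.111,0,0,0,0,0.116,-0.111,0,0,0,0]}}

```text
time: 2.48
eef_pos: [0.6118, -0.1018, 0.2312]
tcp_rot: [0.998, 0.063, -0.0, 0.0]
contact_force: [-0.0, -0.7, -0.3]
opening: -0.001
finger_force: 0.0
```

Run:
```python
from h import *
e,M=st()
p,d,P=snap("wrist","w1")
for q in ["toggle_tripped_tip","toggle_on_tip"]: find("wrist",q,P)
z=P[...,2]; roi=(np.abs(P[...,0]-.58)<.1)&(P[...,1]<-.06)&(P[...,1]>-.15)
t=roi&(p.max(-1)<70)&(z>.15)&(z<.175)
q=P[t]; c=np.array([.578,-.105])
print(len(q)); 
if len(q): print("top",np.median(q,0),"rel",((np.median(q,0)[:2]-c)@M[:2,0]), ((np.median(q,0)[:2]-c)@M[:2,1]))
```

```text
t 2.475 tcp [ 0.6118 -0.1018  0.2312] open -0.0011548258363982863 F [-0.02 -0.69 -0.29] xaxis [ 0.992  0.126 -0.   ]
wrist toggle_tripped_tip 0.6 253 218 [ 0.583 -0.106  0.124]
wrist toggle_tripped_tip 0.22 120 64 [0.707 0.041 0.074]
wrist toggle_on_tip 0.92 159 213 [ 0.587 -0.024  0.147]
37
top [ 0.5851222  -0.1044089   0.15119171] rel 0.007139795251311353 0.0003137501575678604
```

View pics/w1.png

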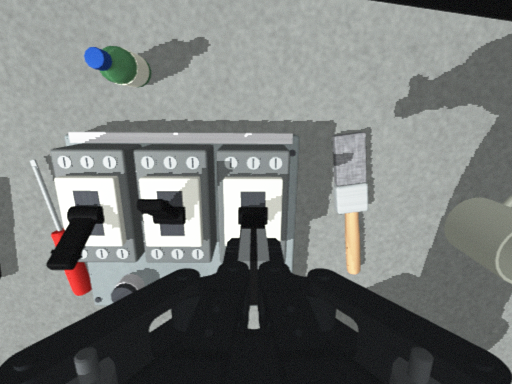

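{"op": "carry_out", "data": {"deltas": [0.005,0,0.02,0,0,0,0.006,0,0.045,0,0,0,0.006,0,0.065,0,0,0,0.006,0,0.065,0,0,0]}}

```text
time: 3.12
eef_pos: [0.6155, -0.1016, 0.1629]
tcp_rot: [0.998, 0.062, -0.003, -0.001]
contact_force: [0.1, 0.3, 0.3]
opening: -0.003
finger_force: 0.0
```

Run:
```python
from h import *
st()
p,d,P=snap("wrist"); find("wrist","toggle_tripped_tip",P)
q,_,_=snap("side"); q=cv2.resize(q[130:230,210:310],(400,400),interpolation=cv2.INTER_CUBIC)
cv2.imwrite("pics/v2.png",cv2.cvtColor(np.hstack([q,cv2.resize(p[120:320,150:350],(400,400))]),cv2.COLOR_RGB2BGR))
```

```text
t 3.125 tcp [ 0.6155 -0.1016  0.1629] open -0.002952834778369668 F [0.11 0.33 0.29] xaxis [ 0.992  0.124 -0.005]
```

View pics/v2.png

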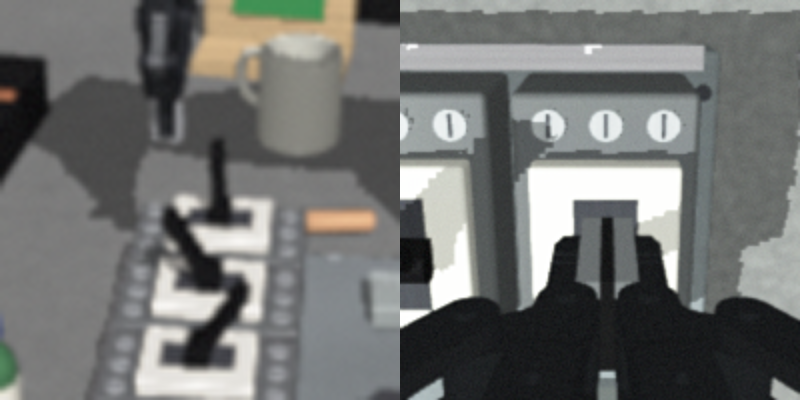

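The side view (left half) shows the finger at (165,130) on the far side of the upright tripped toggle (217,165), with a clear gap. I'll descend.

{"op": "carry_out", "data": {"deltas": [0,0,0.012,0,0,0,0,0,0.023,0,0,0,0,0,0.023,0,0,0]}}

```text
time: 3.65
eef_pos: [0.6164, -0.1014, 0.1415]
tcp_rot: [0.998, 0.062, -0.001, -0.001]
contact_force: [0.2, 0.7, -0.1]
opening: -0.001
finger_force: 0.0
```

{"op": "carry_out", "data": {"deltas": [-0.005,0,0,0,0,0,-0.01,0,0,0,0,0,-0.013,0,0,0,0,0,-0.016,0,0,0,0,0,-0.018,0,0,0,0,0]}}

```text
time: 4.28
eef_pos: [0.5994, -0.1041, 0.1435]
tcp_rot: [0.998, 0.062, 0.0, 0.0]
contact_force: [-0.5, 0.1, -0.6]
opening: -0.003
finger_force: 0.0
```

{"op": "carry_out", "data": {"deltas": [-0.003,0,0,0,0,0,-0.006,0,0,0,0,0,-0.009,0,0,0,0,0,-0.011,0,0,0,0,0,-0.012,0,0.001,0,0,0]}}

```text
time: 4.9
eef_pos: [0.5879, -0.1057, 0.1428]
tcp_rot: [0.998, 0.062, 0.001, 0.0]
contact_force: [2.4, -0.2, 2.3]
opening: 0.001
finger_force: 1.3
```

{"op": "carry_out", "data": {"deltas": [-0.002,0,0,0,0,0,-0.004,0,0,0,0,0,-0.005,0,0,0,0,0]}}

```text
time: 5.28
eef_pos: [0.5824, -0.1062, 0.142]
tcp_rot: [0.998, 0.062, -0.0, 0.0]
contact_force: [1.8, 0.9, 0.4]
opening: 0.003
finger_force: 1.1
```

{"op": "carry_out", "data": {"deltas": [-0.002,0,0,0,0,0,-0.003,0,0,0,0,0,-0.003,0,0,0,0,0]}}

```text
time: 5.65
eef_pos: [0.5793, -0.1064, 0.142]
tcp_rot: [0.998, 0.062, -0.001, -0.0]
contact_force: [1.0, -0.2, -0.1]
opening: 0.0
finger_force: 0.7
```

{"op": "carry_out", "data": {"deltas": [-0.001,0,0,0,0,0,-0.002,0,0,0,0,0,-0.003,0,0,0,0,0]}}

```text
time: 6.02
eef_pos: [0.5767, -0.1068, 0.1423]
tcp_rot: [0.998, 0.062, 0.0, -0.0]
contact_force: [1.6, 0.7, -0.6]
opening: 0.0
finger_force: 1.0
```

{"op": "carry_out", "data": {"deltas": [-0.001,0,0,0,0,0,-0.002,0,0,0,0,0]}}

```text
time: 6.28
eef_pos: [0.5747, -0.1071, 0.1424]
tcp_rot: [0.998, 0.062, 0.0, -0.0]
contact_force: [3.0, 0.3, -0.0]
opening: 0.001
finger_force: 1.0
```

{"op": "carry_out", "data": {"deltas": [-0.001,0,0,0,0,0,-0.002,0,0,0,0,0]}}

```text
time: 6.52
eef_pos: [0.5739, -0.1073, 0.1429]
tcp_rot: [0.998, 0.062, 0.002, 0.0]
contact_force: [5.1, 0.9, -0.2]
opening: 0.002
finger_force: 2.7
```

{"op": "carry_out", "data": {"deltas": [-0.001,0,0,0,0,0,-0.001,0,0,0,0,0]}}

```text
time: 6.78
eef_pos: [0.5736, -0.1075, 0.1433]
tcp_rot: [0.998, 0.062, 0.003, 0.0]
contact_force: [6.3, 0.8, -1.0]
opening: 0.0
finger_force: 2.9
```

{"op": "carry_out", "data": {"deltas": [-0.001,0,0,0,0,0,-0.001,0,0,0,0,0]}}

```text
time: 7.02
eef_pos: [0.5733, -0.1076, 0.1436]
tcp_rot: [0.998, 0.062, 0.004, 0.0]
contact_force: [7.8, 2.0, -0.1]
opening: -0.0
finger_force: 3.6
```

{"op": "carry_out", "data": {"deltas": [-0.001,0,0,0,0,0,-0.001,0,0,0,0,0]}}

```text
time: 7.28
eef_pos: [0.5728, -0.1078, 0.1439]
tcp_rot: [0.998, 0.062, 0.005, 0.001]
contact_force: [9.7, 0.7, -1.1]
opening: -0.001
finger_force: 4.1
```

{"op": "carry_out", "data": {"deltas": [-0.001,0,0.0005,0,0,0,-0.002,0,0.001,0,0,0,-0.002,0,0.001,0,0,0]}}

```text
time: 7.65
eef_pos: [0.5714, -0.108, 0.1433]
tcp_rot: [0.998, 0.062, 0.005, 0.001]
contact_force: [10.6, 2.2, -0.1]
opening: 0.001
finger_force: 4.5
```

{"op": "carry_out", "data": {"deltas": [-0.001,0,0.0005,0,0,0,-0.002,0,0.001,0,0,0,-0.002,0,0.001,0,0,0]}}

```text
time: 8.02
eef_pos: [0.57, -0.1082, 0.1427]
tcp_rot: [0.998, 0.062, 0.006, 0.001]
contact_force: [11.6, 2.0, 1.3]
opening: -0.003
finger_force: 5.0
```

{"op": "carry_out", "data": {"deltas": [-0.001,0,0,0,0,0,-0.002,0,0,0,0,0,-0.002,0,0,0,0,0]}}

```text
time: 8.4
eef_pos: [0.5685, -0.1086, 0.143]
tcp_rot: [0.998, 0.062, 0.007, 0.001]
contact_force: [12.0, 2.7, 0.5]
opening: 0.0
finger_force: 5.3
```

{"op": "carry_out", "data": {"deltas": [-0.001,0,0,0,0,0,-0.001,0,0,0,0,0]}}

```text
time: 8.65
eef_pos: [0.5677, -0.1088, 0.1432]
tcp_rot: [0.998, 0.062, 0.007, 0.001]
contact_force: [12.1, 2.0, -0.2]
opening: -0.001
finger_force: 5.4
```

{"op": "carry_out", "data": {"deltas": [-0.001,0,0,0,0,0,-0.001,0,0,0,0,0]}}

```text
time: 8.9
eef_pos: [0.5669, -0.1089, 0.1434]
tcp_rot: [0.998, 0.062, 0.007, 0.001]
contact_force: [13.2, 2.2, 0.8]
opening: 0.001
finger_force: 5.5
```

{"op": "carry_out", "data": {"deltas": [-0.001,0,0,0,0,0,-0.001,0,0,0,0,0]}}

```text
time: 9.15
eef_pos: [0.5663, -0.1091, 0.1436]
tcp_rot: [0.998, 0.062, 0.008, 0.001]
contact_force: [13.5, 2.4, 1.5]
opening: 0.003
finger_force: 5.9
```

{"op": "carry_out", "data": {"deltas": [-0.001,0,0,0,0,0,-0.001,0,0,0,0,0]}}

```text
time: 9.4
eef_pos: [0.566, -0.1093, 0.1441]
tcp_rot: [0.998, 0.062, 0.009, 0.001]
contact_force: [14.9, 3.1, 0.8]
opening: 0.002
finger_force: 6.4
```

{"op": "carry_out", "data": {"deltas": [-0.001,0,0,0,0,0,-0.001,0,0,0,0,0]}}

```text
time: 9.65
eef_pos: [0.5656, -0.1094, 0.1444]
tcp_rot: [0.998, 0.062, 0.01, 0.002]
contact_force: [15.6, 3.1, 0.9]
opening: -0.001
finger_force: 6.9
```

{"op": "carry_out", "data": {"deltas": [-0.001,0,0,0,0,0,-0.001,0,0,0,0,0,-0.001,0,0,0,0,0,-0.001,0,0,0,0,0,-0.001,0,0,0,0,0]}}

```text
time: 10.28
eef_pos: [0.5652, -0.1096, 0.1448]
tcp_rot: [0.998, 0.062, 0.011, 0.002]
contact_force: [16.6, 2.9, 1.8]
opening: 0.001
finger_force: 7.4
```

{"op": "carry_out", "data": {"deltas": [-0.0005,0,0,0,0,0,-0.0005,0,0,0,0,0,-0.0005,0,0,0,0,0,-0.0005,0,0,0,0,0]}}

```text
time: 10.78
eef_pos: [0.565, -0.1097, 0.145]
tcp_rot: [0.998, 0.062, 0.011, 0.002]
contact_force: [17.7, 3.6, 1.7]
opening: -0.001
finger_force: 7.7
```

Force now rises steeply with barely any motion, so this is the hard stop, and it was held about 1 s. Backing off and going over.

{"op": "carry_out", "data": {"deltas": [0.005,0,0,0,0,0,0.01,0,0,0,0,0,0.016,0,0,0,0,0,0.024,0,0,0,0,0,0.032,0,0,0,0,0]}}

```text
time: 11.4
eef_pos: [0.5883, -0.105, 0.139]
tcp_rot: [0.998, 0.062, -0.002, -0.0]
contact_force: [0.9, -0.0, -0.5]
opening: 0.002
finger_force: 0.0
```

{"op": "carry_out", "data": {"deltas": [0,0,-0.02,0,0,0,0,0,-0.045,0,0,0,0,0,-0.07,0,0,0,0,0,-0.07,0,0,0]}}

```text
time: 11.9
eef_pos: [0.5906, -0.1059, 0.2141]
tcp_rot: [0.998, 0.062, 0.003, 0.001]
contact_force: [-0.1, 0.3, -0.5]
opening: -0.002
finger_force: 0.0
```

Run:
```python
from h import *
e,M=st()
for c in ["scene","side"]:
    p,d,P=snap(c,c+"2"); find(c,"toggle_tripped_tip",P); find(c,"toggle_off_tip",P); find(c,"ferrule_box",P); find(c,"flux_jar",P)
    x,y,z=P[...,0],P[...,1],P[...,2]
    t=(x>.5)&(x<.65)&(y>-.13)&(y<-.07)&(p.max(-1)<70)&(z>.115)&(z<.17)
    q=P[t]; q=q[np.argsort(q[:,2])]; print(len(q),q[:8].mean(0).round(3),q[-8:].mean(0).round(3))
a=[cv2.imread(f"pics/{c}2.png") for c in("scene","side")]
cv2.imwrite("pics/v3.png",np.hstack([cv2.resize(a[0][110:230,190:310],(400,400)),cv2.resize(a[1][130:250,210:330],(400,400))]))
```

```text
t 11.9 tcp [ 0.5906 -0.1059  0.2141] open -0.0021201266978182155 F [-0.15  0.33 -0.47] xaxis [0.992 0.125 0.005]
scene toggle_tripped_tip 0.52 246 154 [ 0.571 -0.105  0.13 ]
scene toggle_off_tip 0.59 292 196 [0.55  0.067 0.132]
scene ferrule_box 0.49 289 197 [0.552 0.059 0.121]
scene ferrule_box 0.48 289 156 [ 0.445 -0.092  0.054]
scene flux_jar 0.64 321 186 [0.438 0.041 0.062]
144 [ 0.577 -0.1    0.116] [ 0.558 -0.108  0.158]
side toggle_tripped_tip 0.62 266 178 [ 0.573 -0.102  0.122]
side toggle_tripped_tip 0.3 263 212 [0.545 0.074 0.129]
side toggle_off_tip 0.57 262 210 [0.551 0.06  0.125]
side ferrule_box 0.66 305 203 [ 0.452 -0.099  0.051]
side flux_jar 0.67 305 235 [0.435 0.061 0.062]
62 [ 0.574 -0.098  0.117] [ 0.554 -0.108  0.155]
```

View pics/v3.png

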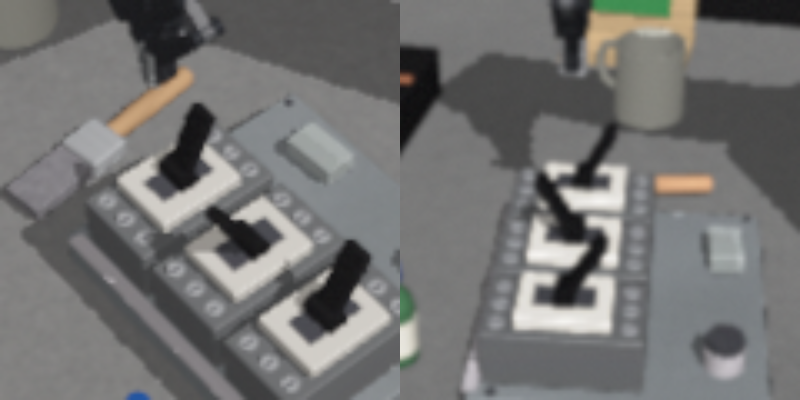

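The tripped toggle now leans toward the robot at OFF ((195,130) scene half, (600,150) side half), and the others are unchanged. Going to the near side.

{"op": "carry_out", "data": {"deltas": [-0.03,0,0,0,0,0,-0.06,0,0,0,0,0,-0.075,0,0,0,0,0,-0.075,0,0,0,0,0]}}

```text
time: 12.9
eef_pos: [0.5145, -0.1148, 0.2105]
tcp_rot: [0.998, 0.062, 0.0, 0.0]
contact_force: [0.3, -1.1, -0.4]
opening: 0.003
finger_force: 0.0
```

{"op": "carry_out", "data": {"deltas": [0,0,0.03,0,0,0,0,0,0.06,0,0,0,0,0,0.075,0,0,0,0,0,0.075,0,0,0]}}

```text
time: 13.4
eef_pos: [0.5145, -0.1144, 0.1342]
tcp_rot: [0.998, 0.062, -0.001, -0.001]
contact_force: [0.4, -1.2, 0.1]
opening: -0.004
finger_force: 0.0
```

{"op": "carry_out", "data": {"deltas": [0.005,0,0,0,0,0,0.01,0,0,0,0,0,0.015,0,0,0,0,0,0.02,0,0,0,0,0,0.025,0,0,0,0,0]}}

```text
time: 14.02
eef_pos: [0.5393, -0.1115, 0.1354]
tcp_rot: [0.998, 0.063, -0.001, 0.0]
contact_force: [-2.6, -0.3, 1.4]
opening: -0.003
finger_force: 1.6
```

{"op": "carry_out", "data": {"deltas": [0.005,0,-0.001,0,0,0,0.01,0,-0.002,0,0,0,0.015,0,-0.003,0,0,0,0.02,0,-0.003,0,0,0,0.025,0,-0.003,0,0,0]}}

```text
time: 14.65
eef_pos: [0.5646, -0.1084, 0.1383]
tcp_rot: [0.998, 0.062, -0.0, 0.0]
contact_force: [-3.3, -0.2, 2.4]
opening: 0.001
finger_force: 1.5
```

{"op": "carry_out", "data": {"deltas": [0.003,0,0,0,0,0,0.006,0,0,0,0,0,0.009,0,0,0,0,0]}}

```text
time: 15.02
eef_pos: [0.5733, -0.1073, 0.1382]
tcp_rot: [0.998, 0.062, -0.0, -0.0]
contact_force: [-2.4, -0.6, 1.1]
opening: -0.003
finger_force: 1.4
```

{"op": "carry_out", "data": {"deltas": [0.002,0,0,0,0,0,0.004,0,0,0,0,0,0.006,0,0,0,0,0]}}

```text
time: 15.4
eef_pos: [0.5789, -0.1064, 0.1378]
tcp_rot: [0.998, 0.062, -0.001, -0.0]
contact_force: [-2.3, -0.3, -0.9]
opening: -0.002
finger_force: 1.2
```

{"op": "carry_out", "data": {"deltas": [0.002,0,0,0,0,0,0.004,0,0,0,0,0,0.006,0,0,0,0,0]}}

```text
time: 15.78
eef_pos: [0.5854, -0.1057, 0.1384]
tcp_rot: [0.998, 0.062, 0.0, -0.0]
contact_force: [-2.8, -0.5, -0.1]
opening: 0.002
finger_force: 1.1
```

{"op": "carry_out", "data": {"deltas": [0.002,0,0,0,0,0,0.004,0,0,0,0,0]}}

```text
time: 16.02
eef_pos: [0.5894, -0.1053, 0.1385]
tcp_rot: [0.998, 0.062, 0.0, 0.0]
contact_force: [-2.9, -0.4, -0.0]
opening: -0.002
finger_force: 1.1
```

{"op": "carry_out", "data": {"deltas": [0.0015,0,0,0,0,0,0.003,0,0,0,0,0]}}

```text
time: 16.27
eef_pos: [0.591, -0.1051, 0.1383]
tcp_rot: [0.998, 0.063, -0.002, -0.0]
contact_force: [-8.1, -1.3, 4.0]
opening: 0.004
finger_force: 4.3
```

{"op": "carry_out", "data": {"deltas": [0.001,0,0,0,0,0,0.001,0,0,0,0,0,0.001,0,0,0,0,0]}}

```text
time: 16.65
eef_pos: [0.5911, -0.1051, 0.1382]
tcp_rot: [0.998, 0.063, -0.003, -0.0]
contact_force: [-8.5, -2.0, 3.8]
opening: 0.004
finger_force: 4.8
```

{"op": "carry_out", "data": {"deltas": [-0.008,0,0,0,0,0,-0.02,0,0,0,0,0,-0.035,0,0,0,0,0,-0.05,0,0,0,0,0]}}

```text
time: 17.15
eef_pos: [0.5425, -0.1111, 0.1384]
tcp_rot: [0.998, 0.062, 0.0, 0.0]
contact_force: [-0.6, -0.2, -0.3]
opening: 0.001
finger_force: 0.0
```

{"op": "carry_out", "data": {"deltas": [0,0,-0.03,0,0,0,0,0,-0.07,0,0,0,0,0,-0.1,0,0,0,0,0,-0.1,0,0,0]}}

```text
time: 17.65
eef_pos: [0.5445, -0.1117, 0.2417]
tcp_rot: [0.998, 0.062, 0.003, 0.001]
contact_force: [0.8, 0.4, -0.5]
opening: -0.001
finger_force: 0.0
```

Run:
```python
from h import *
e,M=st()
a=[]
for c in ["scene","side"]:
    p,d,P=snap(c,c+"3")
    x,y,z=P[...,0],P[...,1],P[...,2]
    t=(x>.5)&(x<.65)&(y>-.13)&(y<-.07)&(p.max(-1)<70)&(z>.115)&(z<.17)
    q=P[t]; q=q[np.argsort(q[:,2])]; print(len(q),q[:8].mean(0).round(3),q[-8:].mean(0).round(3))
    a.append(cv2.imread(f"pics/{c}3.png"))
cv2.imwrite("pics/v4.png",np.hstack([cv2.resize(a[0][110:230,190:310],(400,400)),cv2.resize(a[1][130:250,210:330],(400,400))]))
```

```text
t 17.65 tcp [ 0.5445 -0.1117  0.2417] open -0.0009113758724078704 F [ 0.8   0.38 -0.52] xaxis [0.992 0.124 0.006]
79 [ 0.587 -0.097  0.117] [ 0.615 -0.099  0.155]
80 [ 0.585 -0.1    0.117] [ 0.611 -0.1    0.151]
```

View pics/v4.png

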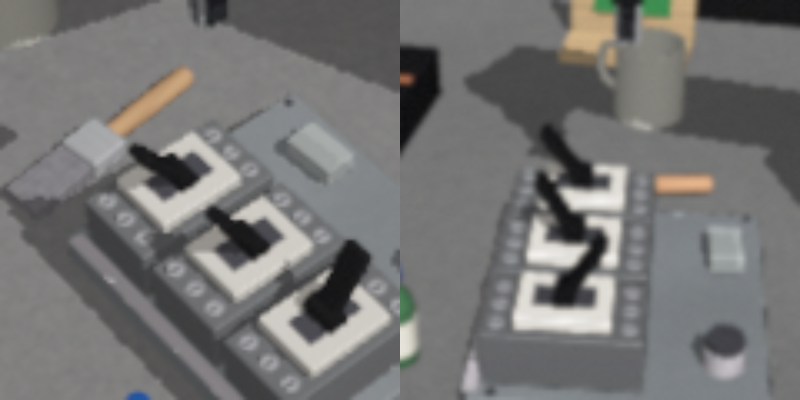

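The tripped toggle (160,165 / 565,155) now leans away like the ON one beside it, the other toggles are unchanged, and the gripper is clear. Handing in.

```bash
python3 -c "
from plant import ctrl
print(ctrl.sign_off())"
```

```text
the job is handed in; nothing more can be done
None
```

The tripped breaker was pushed to its reset stop (peak about 18 N at the wrist), held there about 1 s and thrown to ON at its stop; the other two toggles look unchanged, the arm is clear of the box, and the job is handed in (no verdict was returned).

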